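# Press the oak blank into the corner of the sawing board and hold it for the cut

## Task

Slide the mortised oak blank over the sawing board into the corner between the back fence and the clamped length stop, without lifting it off the board, so that its long side lies flush along the fence and its end sits tight against the stop. Press it firmly against both at once and finish while still holding it there, ready for the saw; leave the offcut, the try square and the marking gauge where they lie.

Things in the scene. Friction and masses are not known exactly. Their poses are not given: they have to be found in the camera images.
- blank_c (a point): centre (half-way up) of the loose oak blank: 60 mm wide (its x), 150 mm long (its y), 60 mm tall, square-ended, 0.3 to 0.5 kg, planed smooth (friction on the board, fence and stop 0.3 to 0.5), with a through mortise 16 x 44 mm in the middle of its top. It starts flat on the sawing board, turned up to 25 degrees from the fence, on the robot's side of the fence and right of the stop, clear of both
- sawboard: plywood base of the sawing board, fixed to the bench: 260 mm deep (x), 400 mm wide (y), 18 mm thick; origin at the centre of its underside, on the bench top. Its x axis points away from the robot towards the fence, its y axis to the left along the fence; it may be turned up to 17 degrees
- fence: straight beech back fence fixed along the far edge of the base, 45 mm thick, 22 mm high above the base (the upper 38 mm of the blank stand clear above it), with a 2 mm saw kerf near its right end; axes as the base, origin at the centre of its underside. Its working face, towards the robot, is 22.5 mm to the -x side of the origin
- stop: length stop: hardwood block 50 mm (x) by 60 mm (y), 22 mm high, on the base against the fence's face, clamped rigidly to the fence by a small bar clamp over its top (highest point 46 mm above the base); axes as the base, origin at the centre of the block's underside. Working face: its right-hand side, 30 mm to the -y side of the origin
- corner (a point): the inside corner, at the level of the base's top (18 mm above the bench), where the fence's face meets the stop's face; axes as the base: x into the fence, y into the stop. The blank's centre belongs at x = -30, y = -75, z = +30 mm from here
- offcut: bystander: oak offcut 60 x 45 x 60 mm standing at the left front of the sawing board; origin at the centre of its underside
- square: bystander: try square lying flat on the bench to the right of the sawing board: wooden stock 120 mm (x) by 45 mm (y), 18 mm thick, its middle 80 mm to the -y side of the origin; thin steel blade 36 mm wide, from the stock's far end (x = +42 mm) towards the board, to 108 mm on the +y side; origin at bench level
- gauge: bystander: wooden marking gauge on the bench to the left of the sawing board, beam 210 mm long (x), fence 58 mm wide and 55 mm high; origin at bench level under the middle of the beam
Mind the look-alikes: they are no part of the job. Leave any yellow look-alike of the part that bears blank_c alone.

How it is judged:
At the end, for the whole second after the job is handed in: the robot still touches the blank and presses it with more than 2 N on the fence and 2 N on the stop; it is within 4 mm of its seat in the corner and on the base, within 2 degrees of parallel to the fence and 3 degrees of upright, through the last second (contact force between blank and fence above 2 N and contact force between blank and stop above 2 N and (contact force between blank and the fingers above 1 N or contact force between blank and the arm above 1 N) and x of blank_c in the frame of corner between -0.034 and -0.026 m and y of blank_c in the frame of corner between -0.079 and -0.071 m and z of blank_c in the frame of corner between 0.026 and 0.034 m and angle between the y axis of blank_c and the y axis of corner, either way round below 0.035 rad and angle between blank_c's own z axis and vertical below 0.05 rad); the arm keeps its last pose, push and grip.
It fails at once if the blank is lifted off the sawing board (more than 20 mm) (z of blank_c in the frame of corner above 0.05 m).
It fails at once if the blank is toppled (angle between blank_c's own z axis and vertical above 0.5 rad).
It fails at once if the offcut, the try square or the marking gauge is shifted by more than 25 mm (distance of any of offcut, square, gauge from where it was at the start of the episode above 0.025 m).
It also fails if it takes over 48 s, if anything falls off the work surface, if the arm or the gripper's body presses on something with over 40 N, if the wrist force passes 120 N, or if a joint passes its speed limit or range.

## Robot

A 6-joint arm with a two-finger parallel gripper is mounted at the origin on the work surface. World frame = base frame: x ahead of the robot, y to its left, z up, the work surface at z = 0. Lengths are in m, angles in rad, forces in N, time in s.
With the tool pointing down it reaches from about 0.35 to 0.925 m from the base axis. Payload 6.4 kg.
Tool frame: the origin (TCP) lies midway between the tips of the shut fingers; the grasp point (between the pads) lies 19 mm behind it (bot.grip_point_offset is the distance from the TCP to the grasp point, in m); z points along the fingers, x is the direction in which the jaws open and shut, and the axes are right-handed (so a half turn about z gives the same grasp; the last joint's range is limited). The gripper opens to 94 mm and grips with 3 to 60 N. Pads are 16 mm wide; open, the fingers measure 119 mm over their backs; the gripper's body (75 mm by 177 mm) begins 78 mm behind the grasp point.
Start: joints at [1.175, 0.245, 1.558, -0, 1.339, -0.174], TCP at [0.143, 0.634, 0.205] pointing down, gripper open.
Joint ranges: [-3.13, 3.13], [-1.02, 2.26], [0.13, 2.54], [-0.95, 4.09], [0.21, 2.88], [-2.74, 2.74]. Speed limits (rad/s): [2.57, 2.57, 3.14, 3.14, 3.14, 3.14].

## Interface

Orientations are given as a rotation vector (axis times angle).
In Python, from workcell import bot gives the robot as it stands.
- The arm moves only by the tool play_rows, never from a script. Its argument "steps" is a list of rows, each an object with "jaw": the closure in counts, from 0 (fully open) to 255 (shut); "translation": the shift along the tool's x, y, z in cm, a list of three; "turn": the turn about the tool's z in units of 5 degrees (1.0 is 5 degrees). A call has 1 to 12 rows; each row shifts and turns the commanded pose from where the row before left it, along the tool's axes as they then stand; what a row does not reach is not made up. A row lasts 1/12 s, in which the tool goes at most 41.7 mm and 7.16 degrees, less where a joint would pass 70% of its speed; a pose out of reach is approached as far as the arm can. A call with a gripper value outside its range is refused whole. The fingers move at their own pace and stop on an object; "force" is the grip in N (left out, the last holds). Time passes only in rows, so rows that do not move let the fingers close. It gives the time, the measured TCP pose, the force and the opening at its end, in the units of the state.
- bot.sense(): the state, without advancing time (a new reading comes with each control period).
- bot.get_image(name): name is "scene" or "side" or "wrist"; returns (picture, depth): 384x512x3 uint8, red, green, blue; 384x512 float32, m along the optical axis (not along the pixel's ray), 0 where there is no reading.
- bot.camera_model(name): a dict with "fx", "fy", "cx", "cy" (pixels), "view" (4x4, takes a point from world to camera coordinates); the wrist camera has in their place "mount" (4x4, takes a point from camera to tool coordinates, whose origin is the TCP and whose axes are the tool frame's). Camera axes: x right, y down, z forward; pixel columns grow to the right and rows downward; lengths in m; the calibration is good to about 2 mm. A picture is of the moment at which its call begins: read the wrist's pose just before it. camera_model takes no time and is no camera call.
- bot.sign_off(): hands the job in, once; it reports no verdict.
The state is a dict: "time": time; "joints": joint angles; "qd": joint speeds; "tau": joint torques, N m; "position": TCP position; "tool_rot": TCP orientation; "wrist_force": force on the tool from outside, world axes, zero at the start; "moment": the same for the moment, N m; "opening": finger opening in m.
Only numpy, scipy, OpenCV 4.12 (cv2) and the standard library are available. Lean on these libraries where they do the work, as an engineer would, in place of code of your own. Each camera call takes 0.05 s, during which the arm holds its last target.

## Working session

There is one attempt and no reset: what is moved stays moved. The work goes in short steps, Python scripts to look and compute and a tool call to move; the robot and the scene stay as the last step left them, time stands still between calls to the robot, and variables do not carry over. Pictures are saved under pics/ and viewed, and the job is handed in when it is done.

Besides the shell and the picture viewer there is one more tool, called after "Call:" in YAML: its name, and indented under it one key for each argument. play_rows: Moves the arm, as the interface text tells. Its arguments: {"type":"object","properties":{"steps":{"type":"array","items":{"type":"object","properties":{"jaw":{"type":"number"},"translation":{"type":"array","items":{"type":"number"}},"turn":{"type":"number"}}}},"force":{"type":"number"}},"required":["steps"]}

```bash
mkdir -p pics; ls
python3 - <<'E'
from workcell import bot
import cv2,numpy as np
print(bot.sense())
for n in ("scene","side","wrist"):
    p,d=bot.get_image(n); cv2.imwrite(f"pics/{n}0.png",p[:,:,::-1]); np.savez(f"{n}0.npz",p=p,d=d); print(n,bot.camera_model(n))
print(bot.grip_point_offset)
E
```

```text
pics
{'time': 0.0, 'joints': array([ 1.17490040e+00,  2.45816890e-01,  1.55896997e+00, -3.55478956e-05,
        1.33870046e+00, -1.74125258e-01]), 'qd': array([ 0.00058497,  0.00106496, -0.00037755, -0.00050179, -0.00088405,
        0.00122238]), 'tau': array([-2.09273509e-03, -4.15839243e+01, -3.14596725e+01,  6.83706952e-02,
        3.33257415e-02, -1.38604973e-04]), 'position': array([0.14276188, 0.63352594, 0.20436724]), 'tool_rot': array([ 2.45287682,  1.96140048, -0.00258441]), 'wrist_force': array([ 0.17106307, -0.15764337, -0.21701914]), 'moment': array([-0.02101151, -0.02579316,  0.0085592 ]), 'opening': 0.09391032809334321}
scene {'fx': 427.4089022714463, 'fy': 427.4089022714463, 'cx': 253.4475624018191, 'cy': 184.92100381841712, 'view': array([[-0.24456463,  0.96946454,  0.0180735 ,  0.14652091],
       [ 0.74599945,  0.20003338, -0.63519404, -0.35045894],
       [-0.6194134 , -0.14186317, -0.7721411 ,  1.58013968],
       [ 0.        ,  0.        ,  0.        ,  1.        ]])}
side {'fx': 369.8533670494836, 'fy': 369.8533670494836, 'cx': 254.01259913930323, 'cy': 191.5894474878795, 'view': array([[-0.93562057, -0.35293707,  0.00704039,  0.48494635],
       [-0.23816285,  0.61638697, -0.7505635 ,  0.16820921],
       [ 0.26056208, -0.70391941, -0.66076083,  0.92835766],
       [ 0.        ,  0.        ,  0.        ,  1.        ]])}
wrist {'fx': 331.663858396491, 'fy': 331.663858396491, 'cx': 256.8811235938608, 'cy': 196.55052837678625, 'mount': array([[ 9.99999719e-01, -7.95369477e-05,  7.44921845e-04,
        -1.35708425e-03],
       [-1.05945794e-04,  9.69340187e-01,  2.45722589e-01,
        -7.01770453e-02],
       [-7.41626705e-04, -2.45722599e-01,  9.69339907e-01,
        -1.79201190e-01],
       [ 0.00000000e+00,  0.00000000e+00,  0.00000000e+00,
         1.00000000e+00]])}
0.0188
```

View pics/scene0.png

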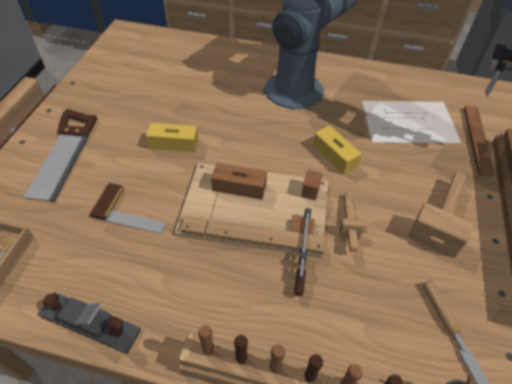

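View pics/side0.png

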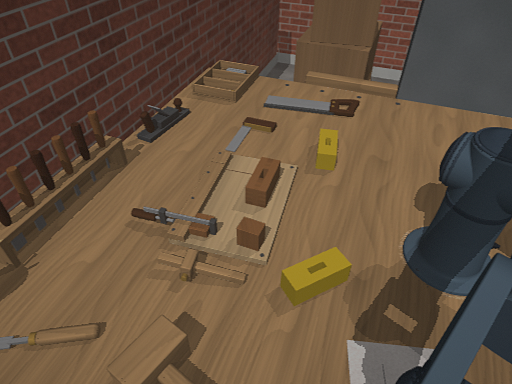

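View pics/wrist0.png

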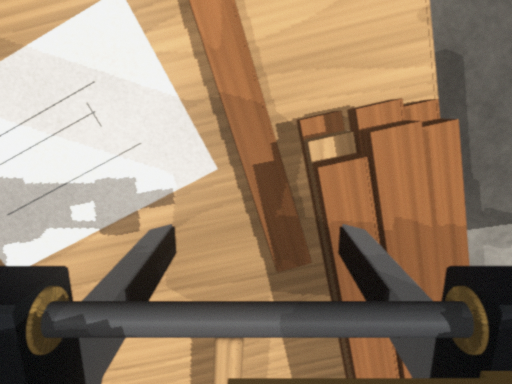

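Candidates for the blank: brown mortised block on the board (scene 239,181 / side 263,181); yellow look-alikes (scene 172,137 and 337,148); the offcut (scene 312,185, no mortise); the mallet head (scene 440,230). By the description, I choose the brown one at (239,181). I'll check it in a close crop.

```bash
cat > h.py <<'E'
import numpy as np,cv2
from workcell import bot
def world(n,d):
    m=bot.camera_model(n);v=np.indices(d.shape)
    z=d.astype(float);X=np.stack([(v[1]-m['cx'])*z/m['fx'],(v[0]-m['cy'])*z/m['fy'],z],-1)
    R=m['view'][:3,:3];t=m['view'][:3,3]
    return (X-t)@R
def ray(n,uv,h):
    m=bot.camera_model(n);R=m['view'][:3,:3];t=m['view'][:3,3]
    uv=np.atleast_2d(uv).astype(float)
    r=np.c_[(uv[:,0]-m['cx'])/m['fx'],(uv[:,1]-m['cy'])/m['fy'],np.ones(len(uv))]@R
    c=-R.T@t
    return c+r*((h-c[2])/r[:,2])[:,None]
E
python3 - <<'E'
from h import *
s=np.load('scene0.npz');p=s['p'];c=p[150:300,165:385][:,:,::-1]
a=cv2.resize(c,None,fx=3.6,fy=3.6,interpolation=cv2.INTER_CUBIC)
cv2.imwrite('pics/sc.png',a)
s2=np.load('side0.npz');c=s2['p'][140:300,120:320][:,:,::-1]
cv2.imwrite('pics/sd.png',cv2.resize(c,None,fx=3.6,fy=3.6,interpolation=cv2.INTER_CUBIC))
for n,s in(('scene',s),('side',s2)):
    W=world(n,s['d'])
    for uv in ([(239,172),(312,177),(210,220),(250,243),(255,225)] if n=='scene' else [(263,172),(252,228),(220,220),(212,190)]): print(n,uv,W[uv[1],uv[0]].round(4))
E
```

```text
scene (239, 172) [ 0.5072 -0.067   0.0805]
scene (312, 177) [0.4711 0.1368 0.0799]
scene (210, 220) [ 0.6598 -0.1066  0.0404]
scene (250, 243) [0.6902 0.0132 0.0202]
scene (255, 225) [0.6286 0.0115 0.0165]
side (263, 172) [ 0.5232 -0.0863  0.0637]
side (252, 228) [0.4695 0.1447 0.0761]
side (220, 220) [0.5802 0.0968 0.0172]
side (212, 190) [0.6485 0.0025 0.0265]
```

View pics/sc.png

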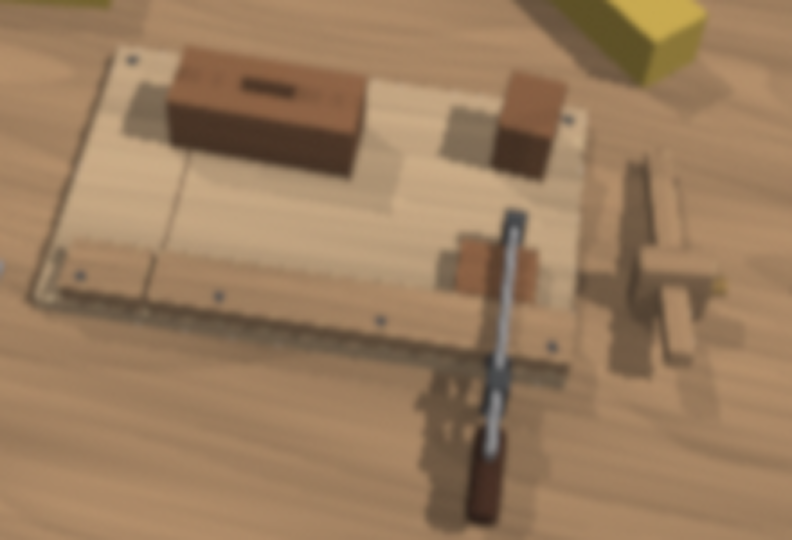

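View pics/sd.png

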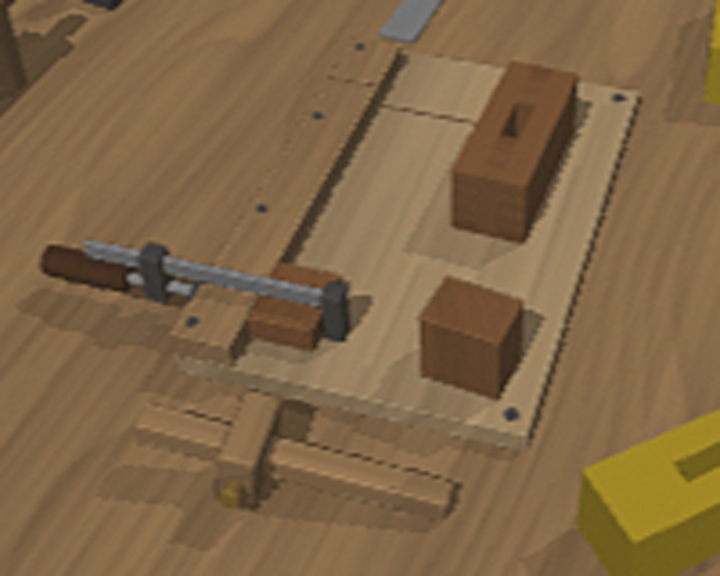

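The crop shows the brown block with the mortise on the board, so the choice holds. Now I'll measure with the depth clouds.

Run:
```python
from h import *
def rect(P):
    r=cv2.minAreaRect((P[:,:2]*1000).astype(np.float32)); return r
for n in('scene','side'):
    s=np.load(n+'0.npz');W=world(n,s['d']);hsv=cv2.cvtColor(s['p'],cv2.COLOR_RGB2HSV)
    x,y,z=W[...,0],W[...,1],W[...,2]
    m=(z>.072)&(z<.086)&(x>.4)&(x<.65)
    k=cv2.morphologyEx(m.astype(np.uint8),cv2.MORPH_OPEN,np.ones((3,3)))
    nn,l,st,c=cv2.connectedComponentsWithStats(k)
    for i in range(1,nn):
        if st[i,4]>60:
            P=W[l==i]; print(n,'z~78',st[i],P.mean(0).round(4),rect(P))
    # fence/stop tops
    m=(z>.034)&(z<.046)&(x>.5)&(x<.8)&(y>-.25)&(y<.3)
    nn,l,st,c=cv2.connectedComponentsWithStats(m.astype(np.uint8))
    for i in range(1,nn):
        if st[i,4]>60:
            P=W[l==i]; print(n,'z~40',st[i],P.mean(0).round(4),rect(P))
    m=(z>.012)&(z<.024)&(x>.35)&(x<.8)&(y>-.3)&(y<.3)
    nn,l,st,c=cv2.connectedComponentsWithStats(m.astype(np.uint8))
    for i in range(1,nn):
        if st[i,4]>100:
            P=W[l==i]; print(n,'z~18',st[i],P.mean(0).round(4),rect(P))
    # ortho image, 1mm/px
```

```text
scene z~78 [212 162  55  26 881] [ 0.5145 -0.0642  0.079 ] ((512.4458618164062, -65.87245178222656), (67.58695220947266, 150.03457641601562), 4.0397629737854)
scene z~78 [303 169  19  20 279] [0.4767 0.1384 0.0791] ((473.1725158691406, 138.7162628173828), (44.783226013183594, 62.20840072631836), 87.99205017089844)
scene z~78 [429 226  38  18 155] [0.5719 0.5055 0.0798] ((570.0070190429688, 502.88018798828125), (93.86434173583984, 9.84787368774414), 73.61534881591797)
scene z~40 [212 185  51  12 127] [ 0.5418 -0.0626  0.0399] ((541.6604614257812, -64.37702941894531), (7.160564422607422, 147.89630126953125), 2.5515389442443848)
scene z~40 [ 181  215  125   35 2094] [0.6666 0.0028 0.0409] ((644.4027099609375, -15.63226318359375), (107.83939361572266, 325.2090148925781), 4.113317489624023)
scene z~40 [305 216  20  36 399] [0.6438 0.1735 0.041 ] ((630.9027099609375, 176.70750427246094), (107.12489318847656, 47.778690338134766), 5.382822513580322)
scene z~40 [341 225  23  27 158] [0.6097 0.2699 0.0412] ((617.7894897460938, 273.0877380371094), (75.50199127197266, 59.45997619628906), 6.59907
[... 1210 characters left out ...]
999267578), (119.81800079345703, 57.57627868652344), 8.036190032958984)
side z~40 [158 254  26  12 170] [0.619  0.2768 0.0419] ((624.1710205078125, 274.5748291015625), (58.11280059814453, 20.976245880126953), 8.578582763671875)
side z~40 [181 254  23  21 105] [0.5654 0.275  0.0379] ((564.5426025390625, 272.7875671386719), (58.46788787841797, 29.299406051635742), 73.96137237548828)
side z~18 [ 169  154  129  108 5269] [0.542  0.0272 0.0175] ((562.4356079101562, -5.7983856201171875), (258.2064514160156, 403.8865966796875), 4.776520729064941)
side z~18 [187 270  59  12 236] [0.4955 0.2601 0.019 ] ((513.1248779296875, 264.48388671875), (135.14666748046875, 22.552352905273438), 18.83232879638672)
```

Run:
```python
from h import *
from scipy.spatial.transform import Rotation as R
s=bot.sense();T=R.from_rotvec(s['tool_rot']).as_matrix();print(T.round(4),s['joints'][[0,5]])
print(np.degrees(np.arctan2(T[1,0],T[0,0])))
d=np.array([.52,-.04,s['position'][2]])-s['position'];print(T.T@d*100)
off=np.array([165,150])
print(ray('scene',np.array([(458,240),(455,290)])/3.6+off,.04).round(4))
o2=np.array([120,140])
print(ray('side',np.array([(283,264),(341,278)])/3.6+o2,.04).round(4))
```

```text
[[ 2.200e-01  9.755e-01 -6.000e-04]
 [ 9.755e-01 -2.200e-01 -1.400e-03]
 [-1.500e-03 -2.000e-04 -1.000e+00]] [ 1.17489827 -0.1740966 ]
77.29215763905117
[-57.41568112  51.6138895    0.07481014]
[[0.5915 0.1066 0.04  ]
 [0.6366 0.113  0.04  ]]
[[0.6333 0.1146 0.04  ]
 [0.587  0.1123 0.04  ]]
```

Call:
play_rows:
  steps:
    - {"jaw":0,"translation":[-2.4,2.15,0],"turn":0}
    - {"jaw":0,"translation":[-2.4,2.15,0],"turn":0}
    - {"jaw":0,"translation":[-2.4,2.15,0],"turn":0}
    - {"jaw":0,"translation":[-2.4,2.15,0],"turn":0}
    - {"jaw":0,"translation":[-2.4,2.15,0],"turn":0}
    - {"jaw":0,"translation":[-2.4,2.15,0],"turn":0}
    - {"jaw":0,"translation":[-2.4,2.15,0],"turn":0}
    - {"jaw":0,"translation":[-2.4,2.15,0],"turn":0}
    - {"jaw":0,"translation":[-2.4,2.15,0],"turn":0}
    - {"jaw":0,"translation":[-2.4,2.15,0],"turn":0}
    - {"jaw":0,"translation":[-2.4,2.15,0],"turn":0}
    - {"jaw":0,"translation":[-2.4,2.15,0],"turn":0}

```text
time: 1.15
position: [0.3316, 0.2949, 0.2053]
tool_rot: [2.453, 1.962, -0.0]
wrist_force: [-0.3, -0.1, 0.4]
opening: 0.094
```

Call:
play_rows:
  steps:
    - {"jaw":0,"translation":[-2.4,2.15,0],"turn":0}
    - {"jaw":0,"translation":[-2.4,2.15,0],"turn":0}
    - {"jaw":0,"translation":[-2.4,2.15,0],"turn":0}
    - {"jaw":0,"translation":[-2.4,2.15,0],"turn":0}
    - {"jaw":0,"translation":[-2.4,2.15,0],"turn":0}
    - {"jaw":0,"translation":[-2.4,2.15,0],"turn":0}
    - {"jaw":0,"translation":[-2.4,2.15,0],"turn":0}
    - {"jaw":0,"translation":[-2.4,2.15,0],"turn":0}
    - {"jaw":0,"translation":[-2.4,2.15,0],"turn":0}
    - {"jaw":0,"translation":[-2.4,2.15,0],"turn":0}
    - {"jaw":0,"translation":[-2.4,2.15,0],"turn":0}
    - {"jaw":0,"translation":[-2.4,2.15,0],"turn":0}

```text
time: 2.15
position: [0.52, -0.0429, 0.2052]
tool_rot: [-2.454, -1.961, 0.0]
wrist_force: [0.5, -0.4, -0.6]
opening: 0.0942
```

Call:
play_rows:
  steps:
    - {"jaw":0,"translation":[0,0,0],"turn":1.3}
    - {"jaw":0,"translation":[0,0,0],"turn":1.3}
    - {"jaw":0,"translation":[0,0,0],"turn":1.3}
    - {"jaw":0,"translation":[0,0,0],"turn":1.3}
    - {"jaw":0,"translation":[0,0,0],"turn":1.3}
    - {"jaw":0,"translation":[0,0,0],"turn":1.3}
    - {"jaw":0,"translation":[0,0,0],"turn":1.3}
    - {"jaw":0,"translation":[0,0,0],"turn":1.3}
    - {"jaw":0,"translation":[0,0,0],"turn":1.3}
    - {"jaw":0,"translation":[0,0,0],"turn":1.3}
    - {"jaw":0,"translation":[0,0,0],"turn":1.3}
    - {"jaw":0,"translation":[0,0,0],"turn":0.2}

```text
time: 3.15
position: [0.5194, -0.0413, 0.2052]
tool_rot: [-3.139, -0.127, 0.001]
wrist_force: [-0.3, -0.1, -0.3]
opening: 0.0946
```

Run:
```python
from h import *
s=bot.sense();p,d=bot.get_image('wrist');np.savez('w1.npz',p=p,d=d,pos=s['position'],rot=s['tool_rot'],time=s['time'])
print(s['position'],s['tool_rot'],s['joints'])
cv2.imwrite('pics/w1.png',cv2.resize(p[:,:,::-1],(768,576)))
```

```text
[ 0.51940232 -0.0412502   0.20515949] [-3.13882380e+00 -1.27274653e-01  8.47449189e-04] [-2.97077898e-01 -5.93213068e-02  1.88480031e+00 -2.98761016e-09
  1.31668547e+00 -3.78130531e-01]
```

View pics/w1.png

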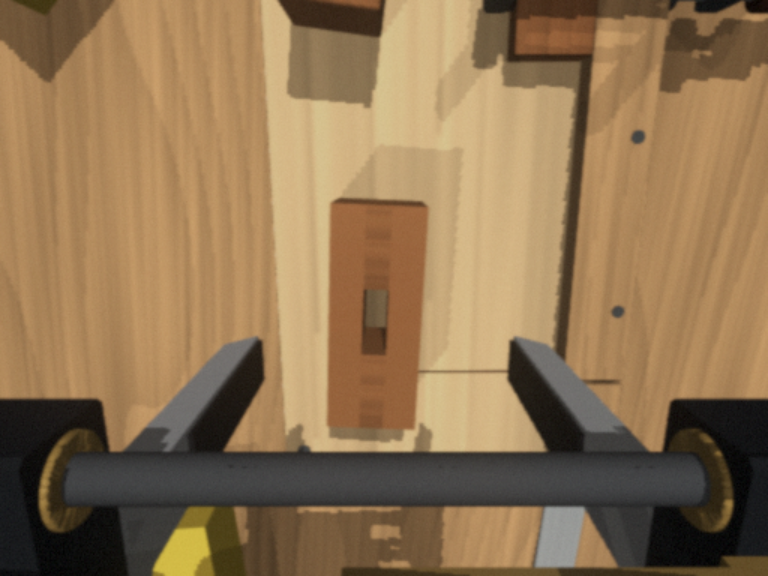

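The wrist picture shows the blank at (372,315), the stop's near edge at (512–590, 57), and the fence's front edge running from (590,60) to (565,350) (768-wide picture). Next: ray casting onto the known heights.

```bash
cat >> h.py <<'E'
from scipy.spatial.transform import Rotation as Rot
def wray(uv,h,pos,rot):
    m=bot.camera_model('wrist');M=m['mount'];T=Rot.from_rotvec(rot).as_matrix()
    R=T@M[:3,:3];c=T@M[:3,3]+pos
    uv=np.atleast_2d(uv).astype(float)
    r=np.c_[(uv[:,0]-m['cx'])/m['fx'],(uv[:,1]-m['cy'])/m['fy'],np.ones(len(uv))]@R.T
    return c+r*((h-c[2])/r[:,2])[:,None]
def wworld(d,pos,rot):
    m=bot.camera_model('wrist');M=m['mount'];T=Rot.from_rotvec(rot).as_matrix()
    v=np.indices(d.shape);z=d.astype(float)
    X=np.stack([(v[1]-m['cx'])*z/m['fx'],(v[0]-m['cy'])*z/m['fy'],z],-1)
    return (X@M[:3,:3].T+M[:3,3])@T.T+pos
E
python3 - <<'E'
from h import *
s=np.load('w1.npz');p,d,pos,rot=[s[k] for k in('p','d','pos','rot')]
W=wworld(d,pos,rot);x,y,z=W[...,0],W[...,1],W[...,2]
print('tool yaw',np.degrees(2*np.arctan2(rot[1],rot[0]))) 
T=Rot.from_rotvec(rot).as_matrix();print('yaw',np.degrees(np.arctan2(T[1,0],T[0,0])))
m=(z>.07)&(z<.086)&(x>.4)&(x<.6)&(y<.06)&(y>-.16)
nn,l,st,c=cv2.connectedComponentsWithStats(m.astype(np.uint8));i=1+st[1:,4].argmax()
cs,_=cv2.findContours((l==i).astype(np.uint8),0,1);c=max(cs,key=len)[:,0]
P=wray(c,.078,pos,rot)
print('blank',cv2.minAreaRect((P[:,:2]*1000).astype(np.float32)), np.median(z[l==i]))
# long side fits
r=cv2.minAreaRect((P[:,:2]*1000).astype(np.float32));a=np.radians(r[2]);a=a if a<.8 else a-np.pi/2
ex=np.array([np.cos(a),np.sin(a)]);ey=np.array([-ex[1],ex[0]]);q=P[:,:2]*1000-np.array(r[0])
for sg in(-1,1):
    k=(np.sign(q@ex)==sg)&(abs(q@ey)<65);vx,vy,_,_=cv2.fitLine((q[k]).astype(np.float32),cv2.DIST_HUBER,0,.01,.01).ravel()
    print('side yaw',np.degrees(np.arctan(-vx/vy)),np.median(q[k]@ex))
# fence top
m=(z>.033)&(z<.046)&(x>.55)
# front edge of fence per row
pts=[];zz=[]
for v in range(50,230):
    u=np.flatnonzero(m[v])
    if len(u): pts.append((u[0]-.5,v))
pts=np.array(pts);Q=wray(pts,.040,pos,rot)[:,:2]*1000
vx,vy,x0,y0=cv2.fitLine(Q.astype(np.float32),cv2.DIST_HUBER,0,.01,.01).ravel()
n=np.array([vy,-vx]);n*=np.sign(n[0]);rs=(Q-[x0,y0])@n;print('fence yaw',np.degrees(np.arctan2(n[1],n[0])),n,n@[x0,y0],'res',np.abs(rs).mean(),Q[::40])
# stop edge
pts=[]
for u in range(348,386):
    v=np.flatnonzero(m[:60,u]); 
    if len(v): pts.append((u,v[-1]+.5))
Q=wray(pts,.04,pos,rot)[:,:2]*1000;print('stop',Q[::6].round(1), np.array(pts)[::6])
E
```

```text
tool yaw -355.35602617708986
yaw 4.643977036723161
blank ((514.5040283203125, -67.56475067138672), (59.96043014526367, 150.44224548339844), 2.243972063064575) 0.07788903440739574
side yaw 2.431579 -29.533933880193135
side yaw 2.2016337 29.502534757900875
fence yaw 4.809277 [0.9964793  0.08383919] 643.8411 res 0.33312604181164873 [[637.8849592   97.02039982]
 [640.52029973  60.32994738]
 [643.30789177  21.51977769]
 [648.35487721 -19.42928145]
 [651.55359852 -63.0645766 ]]
stop [[595.4 104.7]
 [601.1 105.1]
 [606.8 105.6]
 [612.6 106.1]
 [618.3 106.5]
 [624.  107. ]
 [629.7 107.5]] [[348.   37.5]
 [354.   37.5]
 [360.   37.5]
 [366.   37.5]
 [372.   37.5]
 [378.   37.5]
 [384.   37.5]]
```

Call:
play_rows:
  steps:
    - {"jaw":0,"translation":[-0.35,1.3,0],"turn":0}
    - {"jaw":0,"translation":[-0.35,1.29,0],"turn":0}
    - {"jaw":0,"translation":[0,0,1.0],"turn":0.47}
    - {"jaw":0,"translation":[0,0,2.8],"turn":0}
    - {"jaw":0,"translation":[0,0,2.8],"turn":0}
    - {"jaw":0,"translation":[0,0,2.8],"turn":0}
    - {"jaw":0,"translation":[0,0,2.5],"turn":0}
    - {"jaw":0,"translation":[0,0,2.0],"turn":0}
    - {"jaw":0,"translation":[0,0,1.3],"turn":0}
    - {"jaw":0,"translation":[0,0,0.6],"turn":0}
    - {"jaw":0,"translation":[0,0,0],"turn":0}
    - {"jaw":0,"translation":[0,0,0],"turn":0}

```text
time: 4.2
position: [0.5151, -0.0678, 0.0479]
tool_rot: [3.141, 0.069, 0.001]
wrist_force: [-0.2, -0.0, 0.3]
opening: 0.0938
```

Run:
```python
from h import *
p,d=bot.get_image('wrist');cv2.imwrite('pics/w2.png',p[:,:,::-1])
s=bot.sense();print(s['position'],s['wrist_force'],s['time'])
```

```text
[ 0.51563525 -0.06798696  0.04848515] [ 0.68212157 -0.20563386 -0.1129191 ] 4.25
```

View pics/w2.png

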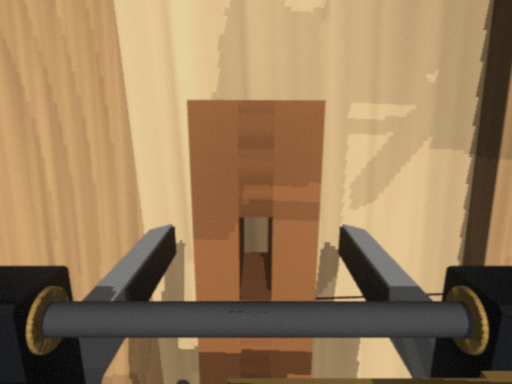

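The open fingers straddle the blank evenly (blank edges at columns 190 and 323, fingers at 175 and 340). Closing.

Call:
play_rows:
  steps:
    - {"jaw":200,"translation":[0,0,0],"turn":0}
    - {"jaw":200,"translation":[0,0,0],"turn":0}
    - {"jaw":200,"translation":[0,0,0],"turn":0}
    - {"jaw":200,"translation":[0,0,0],"turn":0}
    - {"jaw":200,"translation":[0,0,0],"turn":0}
    - {"jaw":200,"translation":[0,0,0],"turn":0}
    - {"jaw":200,"translation":[0,0,0],"turn":0}
    - {"jaw":200,"translation":[0,0,0],"turn":0}
  force: 30

```text
time: 4.92
position: [0.5148, -0.0677, 0.0476]
tool_rot: [3.141, 0.067, -0.0]
wrist_force: [-0.3, -0.5, 2.7]
opening: 0.0599
```

Call:
play_rows:
  steps:
    - {"jaw":200,"translation":[0,0,0],"turn":-0.24}
    - {"jaw":200,"translation":[0,0,0],"turn":-0.23}
    - {"jaw":200,"translation":[1.0,-0.8,0],"turn":0}
    - {"jaw":200,"translation":[1.2,-1.0,0],"turn":0}
    - {"jaw":200,"translation":[1.2,-1.0,0],"turn":0}
    - {"jaw":200,"translation":[1.2,-1.0,0],"turn":0}
    - {"jaw":200,"translation":[1.2,-1.0,0],"turn":0}
    - {"jaw":200,"translation":[1.2,-1.0,0],"turn":0}
    - {"jaw":200,"translation":[1.2,-1.0,0],"turn":0}
    - {"jaw":200,"translation":[1.0,-0.7,0],"turn":0}
    - {"jaw":200,"translation":[0.5,-0.4,0],"turn":0}
    - {"jaw":200,"translation":[0,0,0],"turn":0}

```text
time: 5.92
position: [0.6062, 0.0201, 0.0477]
tool_rot: [-3.138, -0.133, -0.003]
wrist_force: [2.2, 2.9, 1.7]
opening: 0.0598
```

Run:
```python
from h import *
s=bot.sense();print(s['position'],s['tool_rot'],s['wrist_force'],s['time'])
p,d=bot.get_image('wrist');cv2.imwrite('pics/w3.png',p[:,:,::-1])
q,_=bot.get_image('side');cv2.imwrite('pics/s3.png',cv2.resize(q[100:300,80:340,::-1],None,fx=3,fy=3))
print(bot.sense()['wrist_force'])
pos=s['position'][:2]*1000;n=np.array([.9965,.0838]);print(n@pos,np.array([-.0838,.9965])@pos)
```

```text
[0.60623883 0.02014188 0.04773547] [-3.13801487 -0.13282091 -0.00323495] [2.2477666  2.8616928  1.68160665] 5.9167
[1.88313691 1.55040058 1.89248084]
605.8048877424015 -30.731431242602458
```

View pics/w3.png

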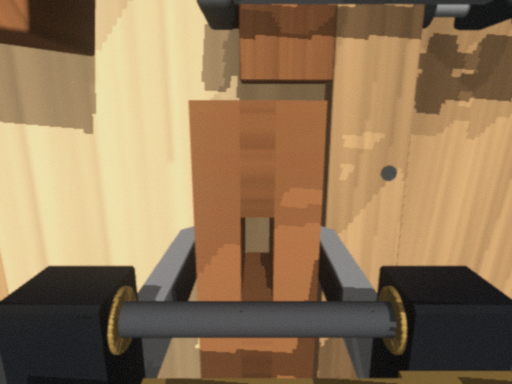

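View pics/s3.png

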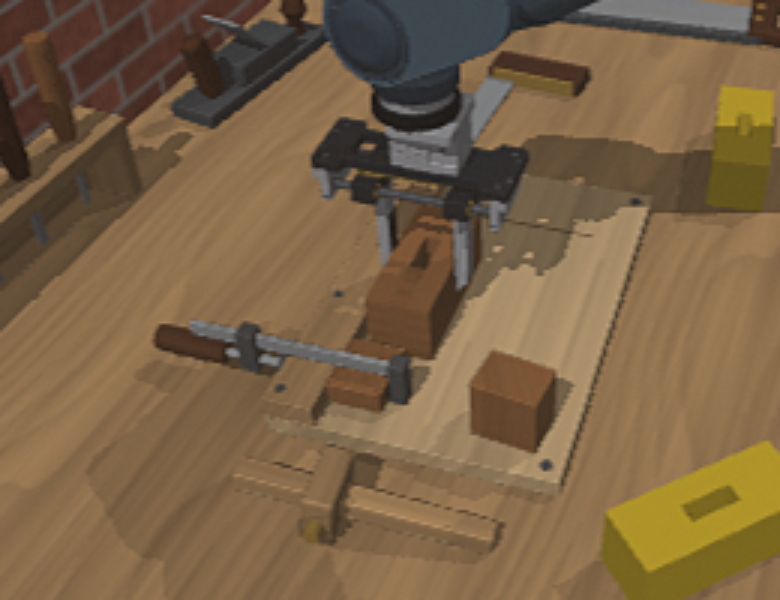

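The blank is flat and parallel, with a small gap to the fence and about 12 mm to the stop (edge at row 80, blank end at row 100). Approaching in small steps.

Call:
play_rows:
  steps:
    - {"jaw":200,"translation":[0.2,-0.2,0],"turn":0}
    - {"jaw":200,"translation":[0.2,-0.2,0],"turn":0}
    - {"jaw":200,"translation":[0.2,-0.2,0],"turn":0}
    - {"jaw":200,"translation":[0.05,-0.2,0],"turn":0}
    - {"jaw":200,"translation":[0,0,0],"turn":0}
    - {"jaw":200,"translation":[0,0,0],"turn":0}

```text
time: 6.52
position: [0.6109, 0.0275, 0.0476]
tool_rot: [3.139, 0.132, 0.001]
wrist_force: [-0.1, -3.4, 3.6]
opening: 0.0599
```

Call:
play_rows:
  steps:
    - {"jaw":200,"translation":[0.1,0,0],"turn":0}
    - {"jaw":200,"translation":[0.1,0,0],"turn":0}
    - {"jaw":200,"translation":[0,0,0],"turn":0}

```text
time: 6.77
position: [0.6121, 0.0279, 0.0477]
tool_rot: [-3.138, -0.131, 0.003]
wrist_force: [-4.8, -2.4, 7.5]
opening: 0.0598
```

Call:
play_rows:
  steps:
    - {"jaw":200,"translation":[0.1,0,0],"turn":0}
    - {"jaw":200,"translation":[0,0,0],"turn":0}
    - {"jaw":200,"translation":[0,0,0],"turn":0}

```text
time: 7.02
position: [0.6129, 0.0282, 0.0477]
tool_rot: [-3.138, -0.131, 0.003]
wrist_force: [-4.7, -3.1, 7.6]
opening: 0.0597
```

Call:
play_rows:
  steps:
    - {"jaw":200,"translation":[0.1,0,0],"turn":0}
    - {"jaw":200,"translation":[0,0,0],"turn":0}
    - {"jaw":200,"translation":[0,0,0],"turn":0}

```text
time: 7.27
position: [0.6138, 0.0284, 0.0476]
tool_rot: [-3.138, -0.131, 0.003]
wrist_force: [-5.0, -1.6, 8.0]
opening: 0.06
```

Call:
play_rows:
  steps:
    - {"jaw":200,"translation":[0.1,0,0],"turn":0}
    - {"jaw":200,"translation":[0,0,0],"turn":0}
    - {"jaw":200,"translation":[0,0,0],"turn":0}

```text
time: 7.52
position: [0.6148, 0.0285, 0.0476]
tool_rot: [-3.138, -0.131, 0.003]
wrist_force: [-5.5, -2.0, 8.7]
opening: 0.0592
```

Call:
play_rows:
  steps:
    - {"jaw":200,"translation":[0.1,0,0],"turn":0}
    - {"jaw":200,"translation":[0,0,0],"turn":0}
    - {"jaw":200,"translation":[0,0,0],"turn":0}

```text
time: 7.77
position: [0.6158, 0.0287, 0.0476]
tool_rot: [-3.138, -0.131, 0.003]
wrist_force: [-5.1, -0.5, 8.1]
opening: 0.0602
```

Run:
```python
from h import *
s=bot.sense();print(s['position'],s['tool_rot'],s['wrist_force'],s['moment'],s['time'])
p,d=bot.get_image('wrist');cv2.imwrite('pics/w4.png',cv2.resize(p[60:300,150:380,::-1],None,fx=2.5,fy=2.5))
q,_=bot.get_image('side');cv2.imwrite('pics/s4.png',cv2.resize(q[140:260,150:260,::-1],None,fx=5,fy=5))
q,_=bot.get_image('scene');cv2.imwrite('pics/c4.png',cv2.resize(q[150:270,170:350,::-1],None,fx=4.4,fy=4.4))
```

```text
[0.61580665 0.02865467 0.04763742] [-3.13792698 -0.13116768  0.00344001] [-5.13180351 -0.50278749  8.06164285] [-0.33532104  0.90770331 -0.05016058] 7.7667
```

View pics/w4.png

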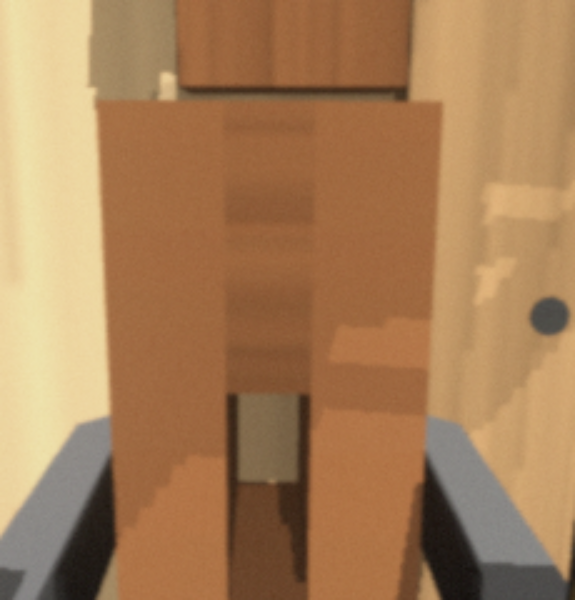

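View pics/s4.png

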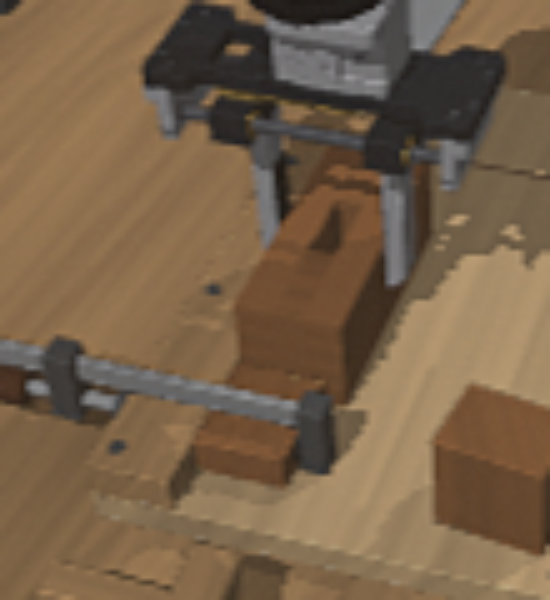

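View pics/c4.png

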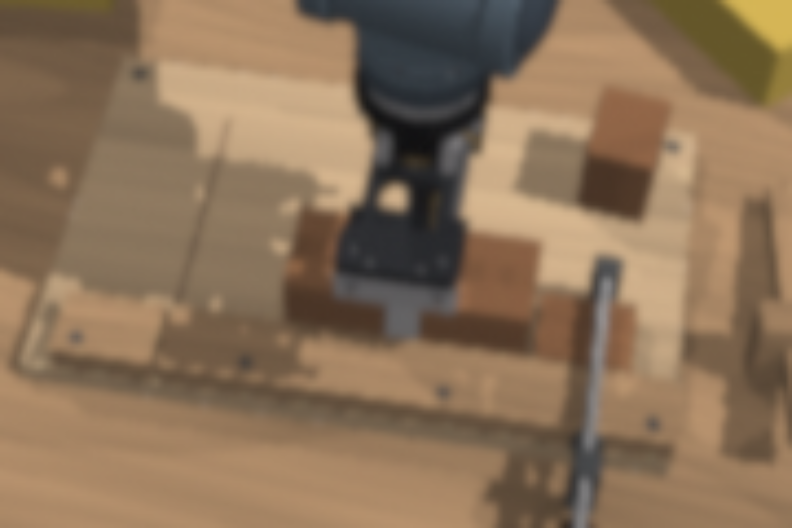

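The blank is still moving with the tool and stays centred in the jaws. The steady 5 N fits board friction under about 8 N of downward press, so it isn't at the fence yet. I'll continue until the force rises.

Call:
play_rows:
  steps:
    - {"jaw":200,"translation":[0.1,0,0],"turn":0}
    - {"jaw":200,"translation":[0,0,0],"turn":0}
    - {"jaw":200,"translation":[0,0,0],"turn":0}

```text
time: 8.17
position: [0.616, 0.0286, 0.0477]
tool_rot: [-3.138, -0.132, 0.007]
wrist_force: [-8.2, -1.0, 10.6]
opening: 0.0599
```

Call:
play_rows:
  steps:
    - {"jaw":200,"translation":[0.1,0,0],"turn":0}
    - {"jaw":200,"translation":[0,0,0],"turn":0}
    - {"jaw":200,"translation":[0,0,0],"turn":0}

```text
time: 8.42
position: [0.6161, 0.0286, 0.0478]
tool_rot: [-3.138, -0.134, 0.011]
wrist_force: [-11.6, -2.3, 13.7]
opening: 0.06
```

Call:
play_rows:
  steps:
    - {"jaw":200,"translation":[0.1,0,0],"turn":0}
    - {"jaw":200,"translation":[0,0,0],"turn":0}
    - {"jaw":200,"translation":[0,0,0],"turn":0}

```text
time: 8.67
position: [0.6162, 0.0286, 0.0478]
tool_rot: [-3.138, -0.134, 0.015]
wrist_force: [-15.0, -2.2, 18.2]
opening: 0.0596
```

Fence contact is clear: x stopped at 0.616 and the force climbed from 5 to 15 N. Now towards the stop.

Call:
play_rows:
  steps:
    - {"jaw":200,"translation":[0,-0.1,0],"turn":0}
    - {"jaw":200,"translation":[0,-0.1,0],"turn":0}
    - {"jaw":200,"translation":[0,-0.1,0],"turn":0}
    - {"jaw":200,"translation":[0,0,0],"turn":0}
    - {"jaw":200,"translation":[0,0,0],"turn":0}

```text
time: 9.08
position: [0.6162, 0.0287, 0.0478]
tool_rot: [3.134, 0.133, -0.015]
wrist_force: [-14.8, -12.3, 14.8]
opening: 0.0598
```

Call:
play_rows:
  steps:
    - {"jaw":200,"translation":[0,-0.1,0],"turn":0}
    - {"jaw":200,"translation":[0,0,0],"turn":0}
    - {"jaw":200,"translation":[0,0,0],"turn":0}

```text
time: 9.33
position: [0.6162, 0.0289, 0.0477]
tool_rot: [3.133, 0.133, -0.014]
wrist_force: [-14.4, -15.1, 15.5]
opening: 0.0595
```

Call:
play_rows:
  steps:
    - {"jaw":200,"translation":[0,-0.1,0],"turn":0}
    - {"jaw":200,"translation":[0,0,0],"turn":0}
    - {"jaw":200,"translation":[0,0,0],"turn":0}

```text
time: 9.58
position: [0.6161, 0.0297, 0.0477]
tool_rot: [3.133, 0.133, -0.015]
wrist_force: [-14.6, -16.2, 14.9]
opening: 0.0599
```

Call:
play_rows:
  steps:
    - {"jaw":200,"translation":[0,-0.1,0],"turn":0}
    - {"jaw":200,"translation":[0,0,0],"turn":0}
    - {"jaw":200,"translation":[0,0,0],"turn":0}

```text
time: 9.83
position: [0.6161, 0.0306, 0.0477]
tool_rot: [3.132, 0.133, -0.015]
wrist_force: [-13.9, -15.8, 15.1]
opening: 0.0597
```

Call:
play_rows:
  steps:
    - {"jaw":200,"translation":[0,-0.1,-0.05],"turn":0}
    - {"jaw":200,"translation":[0,0,0],"turn":0}
    - {"jaw":200,"translation":[0,0,0],"turn":0}

```text
time: 10.08
position: [0.6159, 0.0323, 0.0477]
tool_rot: [3.134, 0.133, -0.014]
wrist_force: [-14.0, -13.4, 11.6]
opening: 0.06
```

Call:
play_rows:
  steps:
    - {"jaw":200,"translation":[0,-0.1,0],"turn":0}
    - {"jaw":200,"translation":[0,0,0],"turn":0}
    - {"jaw":200,"translation":[0,0,0],"turn":0}

```text
time: 10.33
position: [0.6158, 0.0328, 0.0477]
tool_rot: [3.133, 0.133, -0.014]
wrist_force: [-12.9, -15.5, 11.5]
opening: 0.06
```

Run:
```python
from h import *
s=bot.sense();print(s['position'],s['tool_rot'],s['wrist_force'],s['moment'],s['time'])
p,d=bot.get_image('wrist');cv2.imwrite('pics/w5.png',cv2.resize(p[60:300,150:380,::-1],None,fx=2.5,fy=2.5))
```

```text
[0.6158417  0.03278975 0.04772565] [ 3.13277353  0.13325471 -0.01423633] [-12.91154018 -15.45251693  11.5243252 ] [-2.69545354  2.3909638   0.18414716] 10.3333
```

View pics/w5.png

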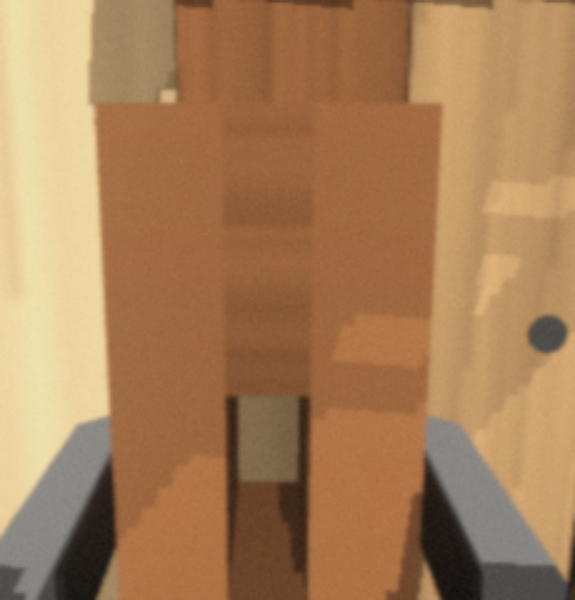

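The blank moves with the tool, its end now overlapping the view of the stop's edge (row 102). Continuing.

Call:
play_rows:
  steps:
    - {"jaw":200,"translation":[0,-0.1,0],"turn":0}
    - {"jaw":200,"translation":[0,0,0],"turn":0}
    - {"jaw":200,"translation":[0,0,0],"turn":0}

```text
time: 10.63
position: [0.6159, 0.033, 0.0477]
tool_rot: [3.131, 0.133, -0.014]
wrist_force: [-13.3, -19.1, 11.5]
opening: 0.0598
```

Call:
play_rows:
  steps:
    - {"jaw":200,"translation":[0,-0.1,0],"turn":0}
    - {"jaw":200,"translation":[0,0,0],"turn":0}
    - {"jaw":200,"translation":[0,0,0],"turn":0}

```text
time: 10.88
position: [0.6158, 0.0333, 0.0477]
tool_rot: [3.13, 0.133, -0.014]
wrist_force: [-13.8, -20.0, 10.5]
opening: 0.06
```

Call:
play_rows:
  steps:
    - {"jaw":200,"translation":[0,-0.1,0],"turn":0}
    - {"jaw":200,"translation":[0,0,0],"turn":0}
    - {"jaw":200,"translation":[0,0,0],"turn":0}

```text
time: 11.13
position: [0.6158, 0.0337, 0.0476]
tool_rot: [3.129, 0.134, -0.014]
wrist_force: [-13.1, -21.7, 9.9]
opening: 0.0599
```

Call:
play_rows:
  steps:
    - {"jaw":200,"translation":[0,-0.1,0],"turn":0}
    - {"jaw":200,"translation":[0,0,0],"turn":0}
    - {"jaw":200,"translation":[0,0,0],"turn":0}

```text
time: 11.38
position: [0.6157, 0.0342, 0.0476]
tool_rot: [3.128, 0.134, -0.014]
wrist_force: [-12.9, -23.7, 9.7]
opening: 0.0597
```

Run:
```python
from h import *
s=bot.sense();T=Rot.from_rotvec(s['tool_rot']).as_matrix();print('yaw',np.degrees(np.arctan2(T[1,0],T[0,0])),T[:,2])
p,d=bot.get_image('wrist');cv2.imwrite('pics/w6.png',cv2.resize(p[60:300,150:380,::-1],None,fx=2.5,fy=2.5))
pos,rot=s['position'],s['tool_rot'];W=wworld(d,pos,rot);x,y,z=W[...,0],W[...,1],W[...,2]
m=(z>.070)&(z<.086)&(np.indices(z.shape)[0]<225)
nn,l,st,c=cv2.connectedComponentsWithStats(m.astype(np.uint8));i=1+st[1:,4].argmax();print(st[i],np.median(z[l==i]))
pl=W[l==i];A=np.c_[pl[:,:2],np.ones(len(pl))];print('top plane',np.linalg.lstsq(A,pl[:,2],rcond=None)[0])
k=(l==i);vs=range(st[i,1]+8,st[i,1]+st[i,3]-8)
L=[];Rr=[]
for v in vs:
    u=np.flatnonzero(k[v]);L.append((u[0]-.5,v));Rr.append((u[-1]+.5,v))
for e in(L,Rr):
    Q=wray(e,.078,pos,rot)[:,:2]*1000;vx,vy,x0,y0=cv2.fitLine(Q.astype(np.float32),cv2.DIST_HUBER,0,.01,.01).ravel();n=np.array([vy,-vx]);n*=np.sign(n[0]);print('edge yaw',np.degrees(np.arctan2(n[1],n[0])),np.array([.9965,.0838])@[x0,y0])
E=[(u,np.flatnonzero(k[:,u])[0]-.5) for u in range(st[i,0]+15,st[i,0]+st[i,2]-15)]
Q=wray(E,.078,pos,rot)[:,:2]*1000;print('end ey',np.median(Q@np.array([-.0838,.9965])))
m=(z>.033)&(z<.046)
pts=[(np.flatnonzero(m[v,300:])[0]+299.5,v) for v in range(105,190) if m[v,300:].any()]
Q=wray(pts,.04,pos,rot)[:,:2]*1000;vx,vy,x0,y0=cv2.fitLine(Q.astype(np.float32),cv2.DIST_HUBER,0,.01,.01).ravel();print('fence vis yaw',np.degrees(np.arctan(-vx/vy)))
q,_=bot.get_image('side');cv2.imwrite('pics/s6.png',cv2.resize(q[140:260,150:260,::-1],None,fx=5,fy=5))
q,_=bot.get_image('scene');cv2.imwrite('pics/c6.png',cv2.resize(q[190:260,220:340,::-1],None,fx=6,fy=6))
```

```text
yaw 4.903493774969575 [-0.00850595 -0.01089323 -0.99990449]
[  187   105   140   120 15858] 0.07815376070542612
top plane [-0.0060897  -0.00079355  0.08194501]
edge yaw 4.783691 586.7242232559204
edge yaw 4.791164 646.7759922332764
end ey 55.623003232778046
fence vis yaw 4.7601404
```

View pics/w6.png

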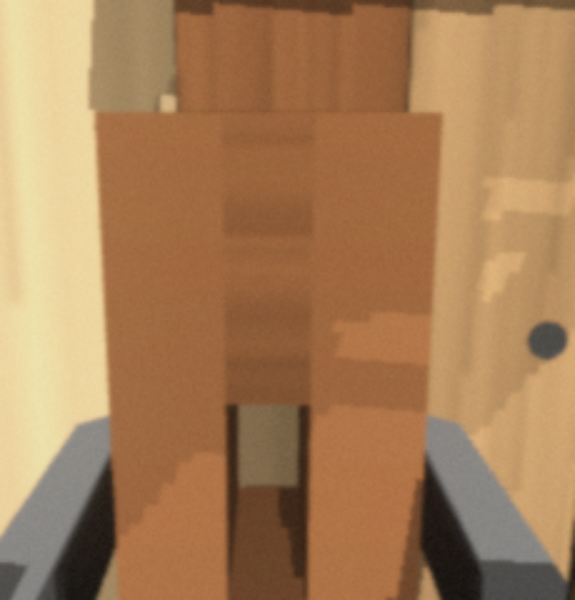

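View pics/s6.png

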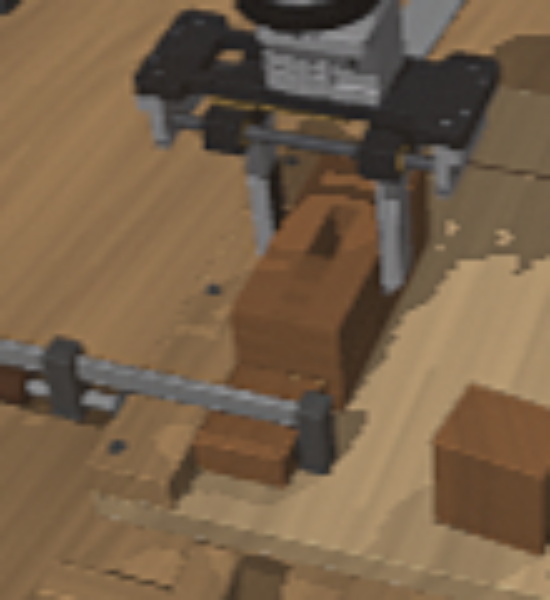

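View pics/c6.png

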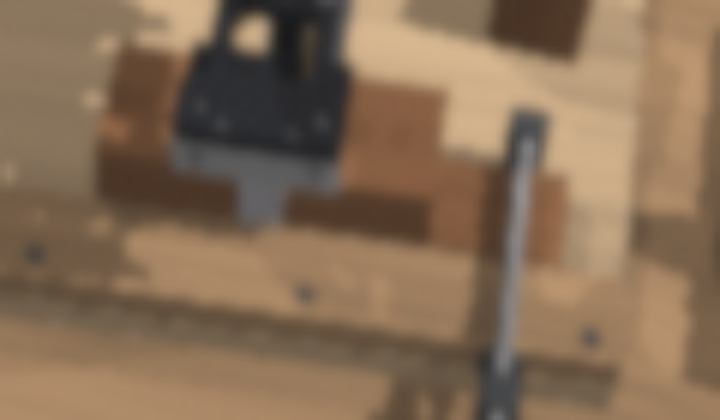

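The stop is reached: the blank's end shifted in the wrist view (row 102→113) as the tool crept on and the force rose 15→24 N. Its yaw is 4.79° against 4.8° for the fence. I'll firm up the grip and both pushes.

Call:
play_rows:
  steps:
    - {"jaw":200,"translation":[0,0,0],"turn":0}
    - {"jaw":200,"translation":[0,0,0],"turn":0}
    - {"jaw":200,"translation":[0,0,0],"turn":0}
    - {"jaw":200,"translation":[0.1,-0.1,0],"turn":0}
    - {"jaw":200,"translation":[0.1,-0.1,0],"turn":0}
    - {"jaw":200,"translation":[0,-0.1,0],"turn":0}
    - {"jaw":200,"translation":[0,0,0],"turn":0}
    - {"jaw":200,"translation":[0,0,0],"turn":0}
    - {"jaw":200,"translation":[0,0,0],"turn":0}
  force: 50

```text
time: 12.28
position: [0.6157, 0.0352, 0.0475]
tool_rot: [3.125, 0.135, -0.022]
wrist_force: [-20.1, -31.9, 15.0]
opening: 0.0595
```

Call:
play_rows:
  steps:
    - {"jaw":200,"translation":[0,0,0],"turn":0}
    - {"jaw":200,"translation":[0,0,0],"turn":0}
    - {"jaw":200,"translation":[0,0,0],"turn":0}
    - {"jaw":200,"translation":[0,0,0],"turn":0}
    - {"jaw":200,"translation":[0,0,0],"turn":0}
    - {"jaw":200,"translation":[0,0,0],"turn":0}
    - {"jaw":200,"translation":[0,0,0],"turn":0}
    - {"jaw":200,"translation":[0,0,0],"turn":0}
    - {"jaw":200,"translation":[0,0,0],"turn":0}
    - {"jaw":200,"translation":[0,0,0],"turn":0}

```text
time: 13.12
position: [0.6157, 0.0352, 0.0476]
tool_rot: [3.125, 0.135, -0.022]
wrist_force: [-19.3, -31.4, 15.6]
opening: 0.0595
```

Run:
```python
from h import *
s=bot.sense();T=Rot.from_rotvec(s['tool_rot']).as_matrix();print('yaw',np.degrees(np.arctan2(T[1,0],T[0,0])),T[:,2],s['moment'])
p,d=bot.get_image('wrist');cv2.imwrite('pics/w7.png',cv2.resize(p[60:300,150:380,::-1],None,fx=2.5,fy=2.5))
pos,rot=s['position'],s['tool_rot'];W=wworld(d,pos,rot);x,y,z=W[...,0],W[...,1],W[...,2]
m=(z>.070)&(z<.086)&(np.indices(z.shape)[0]<225)
nn,l,st,c=cv2.connectedComponentsWithStats(m.astype(np.uint8));i=1+st[1:,4].argmax();k=l==i
pl=W[k];A=np.c_[pl[:,:2],np.ones(len(pl))];print('top plane',np.linalg.lstsq(A,pl[:,2],rcond=None)[0],np.median(pl[:,2]))
vs=range(st[i,1]+8,st[i,1]+st[i,3]-8)
for j,o in((0,-.5),(-1,.5)):
    Q=wray([(np.flatnonzero(k[v])[j]+o,v) for v in vs],.078,pos,rot)[:,:2]*1000;vx,vy,x0,y0=cv2.fitLine(Q.astype(np.float32),cv2.DIST_HUBER,0,.01,.01).ravel();print('edge yaw',np.degrees(np.arctan(-vx/vy)),np.array([.9965,.0838])@[x0,y0])
E=[(u,np.flatnonzero(k[:,u])[0]-.5) for u in range(st[i,0]+15,st[i,0]+st[i,2]-15)]
print('end ey',np.median(wray(E,.078,pos,rot)[:,:2]*1000@np.array([-.0838,.9965])))
q,_=bot.get_image('side');cv2.imwrite('pics/s7.png',cv2.resize(q[140:300,100:300,::-1],None,fx=3.6,fy=3.6))
```

```text
yaw 4.937306726196033 [-0.01367948 -0.01460398 -0.99979978] [-5.4535392   3.60877446  0.30821984]
top plane [-0.00985128 -0.00139651  0.08436166] 0.0782209537050608
edge yaw 4.722602 586.8616387145996
edge yaw 4.8078833 646.9411061309816
end ey 55.53127260622135
```

View pics/s7.png

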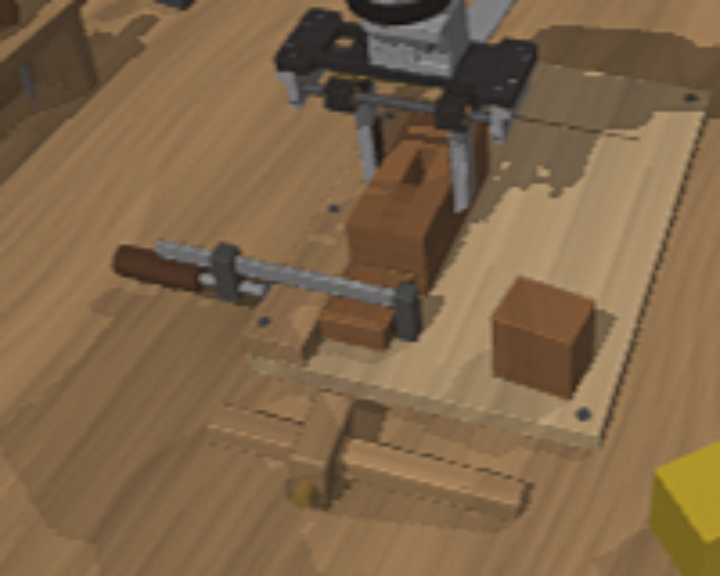

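The blank stayed put (end at 55.5 mm against 55.6 before) while the force along the fence rose to 31 N. Friction alone could carry at most about 20 N, so the rest is on the stop. The readings are steady and the bystanders are untouched, so I'm handing in.

```bash
python3 -c "
from workcell import bot
print(bot.sign_off())"
```

```text
the job is handed in; nothing more can be done
None
```

I gripped the mortised oak blank across its width, above fence height. I turned it parallel to the fence and slid it over the board into the corner. I handed the job in at about 13 s while still holding it there with a 50 N grip; sign-off reports no verdict.

**Last checks:**
- **Forces:** the wrist force was steady at about 19 N along world x (into the fence) and 31 N along world y (into the stop). That total includes friction, which I estimate at no more than about 20 N along the fence, so at least about 10 N should be on the stop.
- **Seating:** the blank's end stayed put (55.5 mm against 55.6 mm before) when I pushed harder. Its top sits at 78 mm, so it is flat on the board.
- **Angle:** the blank's yaw is 4.7–4.8° against 4.8° for the fence. It leans about 0.01 rad, measured from the slope of its top.
- **Bystanders:** the offcut and gauge look unmoved in the last side view. I didn't measure any of the three again, and the square was outside the last close-up, but the arm never went near them.

**What disagreed:**
- **Fence:** contact came about 2 mm beyond where the camera put the fence face, within the calibration error.
- **Stop:** the cameras placed its face anywhere from 54.5 to 62 mm along the fence direction, so I relied on the force reading there. The final position agrees best with the wrist camera.
- **Downward press:** the tool also presses the blank down with about 15 N.

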